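# Shut and bolt the sample chest

## Task

Push the propped-open lid of the white sample chest fully shut, then bolt it: lift the bolt's ball handle out of its notch, slide the bolt right through the hoop on the lid and let the handle drop all the way down into the other notch. Leave the bottle, the jar and the cup around the chest standing where they are, and let go.

Things in the scene. Friction and masses are not known exactly. Their poses are not given: they have to be found in the camera images.
- chest: White steel chest fixed to the bench, 200 (x) x 340 (y) x 110 (z) mm. Origin: centre of its underside, at z = 0; z up, yaw within 0.35 rad of the world's, so +x is its side away from the robot. Top: a fixed deck (y -170 to -10 mm) carries the bolt, the lid (y -8 to +170) covers the compartment; deck and shut lid are flush at z = 110 mm.
- lid (a joint): Lid angle, rad: 0 = shut (hard stop), grows as it opens upward; starts 0.25 to 0.55. Hinge line along chest x at chest y = 170, z = 110 mm (top face). The lid is a bare flat plate 200 x 178 x 10 mm with a hoop and two thin hinge straps; its free edge is next to the bolt. A stiff hinge holds it where it is left; pushing it down 140 mm from the hinge takes 1 to 4 N.
- lid_edge (a point): Middle of the lid's free edge on its top face, 178 mm from the hinge line, at chest x = 0; moves with the lid.
- hoop (a point): Centre of the steel hoop on the lid, on the bolt's line when the lid is shut (chest x 60, y 13, z 128 mm). Inside 19 mm wide, 28 mm high; outside 29 mm wide, 33 mm over the lid, 12 mm along y. The bolt enters only when the lid is shut, and then holds it down.
- bolt (a joint): Slide of the bolt, m: 0 = handle in the middle of the first notch (start, within 3 mm), grows along chest +y to the lid; 0.045 = middle of the second notch, rod through the hoop. Stops at -0.004 and 0.049; 1.5 N friction. Plain dark steel rod 12 mm thick, axis at chest x 60, z 128 mm, in two brackets 26 mm wide, 27 mm high over the deck. Teeth block it unless the handle is lifted.
- handle (a joint): Turn of the handle about the rod's axis, rad: 0 = level, pointing to chest +x, down in a notch (hard stop); grows as the ball is lifted, to 1.3. Its own weight drops it. A 9 mm round stem ends in a 24 mm ball, centre 65 mm from the rod's axis. Over 0.55 rad the stem clears the teeth.
- knob (a point): Centre of the handle's 24 mm dark steel ball. At the start at chest x 125, y -98 (within 3), z 128 mm: 25 mm out from the chest's +x side, free all round. It slides with the bolt and swings with the handle.
- notch_start (a point): First notch (unbolted), at the stem's resting height: chest x 92, y -98, z 128 mm. 17 mm wide along y, in a steel guard wall beside the rod (chest x 88 to 96 mm) whose teeth reach z = 137 mm.
- notch_bolted (a point): Second notch (bolted), nearer the lid, the same shape: chest x 92, y -53, z 128 mm.
- bottle: Bystander: amber bottle with a white cap, 64 mm across, 160 mm high, standing beyond the hinge end (+y) of the chest. Origin at the centre of its base, z up.
- jar: Bystander: white jar, 60 mm across, 75 mm high, standing beyond the hinge end (+y) of the chest. Origin at the centre of its base, z up.
- cup: Bystander: open paper cup, 68 mm across the rim, 75 mm high, standing off the deck end (-y) of the chest. Origin at the centre of its base, z up.

How it is judged:
By the outcome, as a careful person would: the job done as asked, in the order asked, and still so for the second after the job is handed in, with the robot touching nothing.
It also fails if it takes over 45 s, if anything falls off the work surface, if the arm or the gripper's body presses on something with over 40 N, if the wrist force passes 120 N, or if a joint passes its speed limit or range.

## Robot

A 7-joint arm with a two-finger parallel gripper is mounted at the origin on the work surface. World frame = base frame: x ahead of the robot, y to its left, z up, the work surface at z = 0. Lengths are in m, angles in rad, forces in N, time in s.
With the tool pointing down it reaches from about 0.425 to 0.875 m from the base axis. Payload 4.7 kg.
Tool frame: the origin (TCP) lies on the centre line of the jaws, within the pads' length; the fingertips stand ahead of it and the grasp point (between the pads) lies 2 mm behind it (nose_length is the z of the fingertips in the tool frame, in m); z points along the fingers, y is the line along which they close (so a half turn about z gives the same grasp; the last joint's range is limited). The gripper opens to 87 mm and grips with 3 to 60 N. Pads are 19 mm wide; open, the fingers measure 117 mm over their backs; the gripper's body (75 mm by 190 mm) begins 51 mm behind the grasp point.
Start: joints at [-1.24, 0.321, -0.07, 1.45, 0.023, 1.371, -0.057], TCP at [0.203, 0.618, 0.24] pointing down, gripper open.
Joint ranges: [-2.86, 2.86], [-0.3, 2.09], [-1.38, 1.24], [0.06, 2.45], [-1.56, 4.7], [0.09, 2.05], [-2.69, 2.69]. Speed limits (rad/s): [2.57, 2.57, 3.14, 3.14, 3.14, 3.14, 3.14].

## Interface

Orientations are given as a rotation vector (axis times angle).
In Python, from bench import * gives the robot as it stands.
- The arm moves only by the tool send_rows, never from a script. Its arguments are lists of equal length, an entry for each row: "xyz": the shift along the tool's x, y, z in mm, a list of three; "dr": the turn, a rotation vector about the tool's x, y, z in rad, a list of three. A call has exactly 10 rows; each row is the pose to reach, as a shift and turn from the pose commanded when the call began, along the tool's axes at that moment; what a row does not reach only later rows make up. A row lasts 1/12 s, in which the tool goes at most 41.7 mm and 7.16 degrees, less where a joint would pass 70% of its speed; a pose out of reach is approached as far as the arm can. A call with a gripper value outside its range is refused whole. "jaw" is the finger opening in mm, from 0 to 87, set as the call begins (left out, the last holds). The fingers move at their own pace and stop on an object; "grip_force" is the grip in N (left out, the last holds). Time passes only in rows, so rows that repeat a pose let the fingers close, or fill a call up. It gives the time, the measured TCP pose, the force, the opening and the grip force at its end, in the units of the state.
- get_state(): the state, without advancing time (a new reading comes with each control period).
- get_image(name): name is "side" or "top"; returns the picture (480x640x3 uint8, red, green, blue); there is no depth.
- calibration(name): a dict with "vfov" (degrees; the focal length in pixels is half the picture's height over the tangent of half this angle, whatever the lens; pixels are square), "cx", "cy" (the principal point, pixels), "rvec" (rotation vector, rad) and "tvec" (3), from world to camera coordinates, as OpenCV has them. Camera axes: x right, y down, z forward; pixel columns grow to the right and rows downward; lengths in m; the calibration is good to about 2 mm. A picture is of the moment at which its call begins. calibration takes no time and is no camera call.
- close_job(): hands the job in; it is judged then, once.
The state is a dict: "time": time; "joint_positions": joint angles; "qd": joint speeds; "joint_torque": joint torques, N m; "position": TCP position; "tool_rot": TCP orientation; "ft_force": force on the tool from outside, world axes, zero at the start; "torque": the same for the moment, N m; "grip_width": opening from 0.0 (shut) to 1.0 (fully open); "grip_force": force on a finger pad.
Only numpy, scipy, OpenCV 4.12 (cv2) and the standard library are available. Lean on these libraries where they do the work, as an engineer would, in place of code of your own. Each camera call takes 0.05 s, during which the arm holds its last target. There are 200 camera calls.

## Working session

There is one attempt and no reset: what is moved stays moved. The work goes in short steps, Python scripts to look and compute and a tool call to move; the robot and the scene stay as the last step left them, time stands still between calls to the robot, and variables do not carry over. Pictures are saved under pics/ and viewed, at most 10 in all, crops included, and the job is handed in when it is done.

Besides the shell and the picture viewer there is one more tool, called after "Request:" by a JSON object that holds its "fn" and its "kwargs". send_rows: Moves the arm, as the interface text tells. Its arguments: {"type":"object","properties":{"xyz":{"type":"array"},"dr":{"type":"array"},"jaw":{"type":"number"},"grip_force":{"type":"number"}},"required":["xyz","dr"]}

```bash
mkdir -p pics; ls; python3 - <<'E'
from bench import *
import cv2
for n in("side","top"):
    cv2.imwrite(f"pics/{n}0.png",get_image(n)[:,:,::-1]); print(n,calibration(n))
s=get_state(); print(s)
E
```

```text
pics
side {'vfov': 52.29518266695691, 'cx': 324.80733234457006, 'cy': 238.46194100453974, 'rvec': array([ 2.43802768, -0.18682316,  0.0496099 ]), 'tvec': array([-0.5206854 ,  0.20107703,  0.99848771])}
top {'vfov': 56.92173402063376, 'cx': 325.31620518429173, 'cy': 240.15425464854812, 'rvec': array([ 2.17269061, -2.11685789,  0.13983004]), 'tvec': array([0.08290122, 0.53295758, 0.82277545])}
{'time': 0.1, 'joint_positions': array([-1.23989772,  0.3217314 , -0.07010169,  1.4515335 ,  0.02261356,
        1.37081227, -0.05690008]), 'qd': array([-3.62599574e-05, -3.19104114e-04, -9.85538147e-04, -1.16166573e-03,
        7.75608974e-04, -6.67645707e-04,  1.17278959e-03]), 'joint_torque': array([-1.02546051e-04, -4.92574453e+01, -4.05854238e-01, -3.13400674e+01,
       -6.42084936e-02,  3.95363127e-02,  8.40921052e-05]), 'position': array([0.20238701, 0.61720224, 0.23859214]), 'tool_rot': array([-4.95449622e-01, -3.10210827e+00,  2.65311786e-03]), 'ft_force': array([-0.27747845, -0.20773337, -0.01561932]), 'torque': array([-0.01607777, -0.05165135,  0.0067052 ]), 'grip_force': 0.0, 'grip_width': 1.0024062502132323}
```

View pics/side0.png

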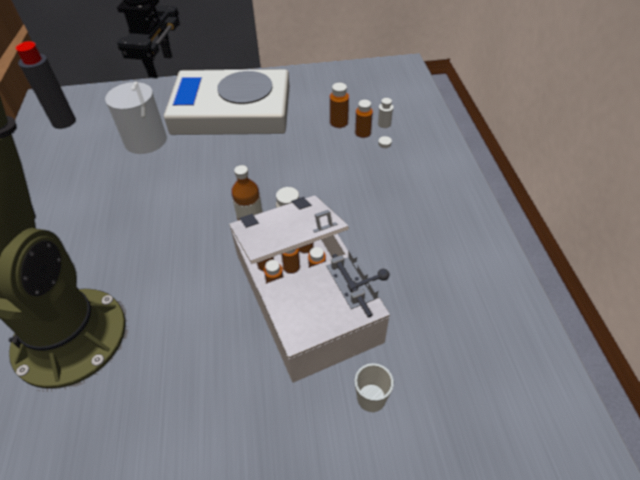

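View pics/top0.png

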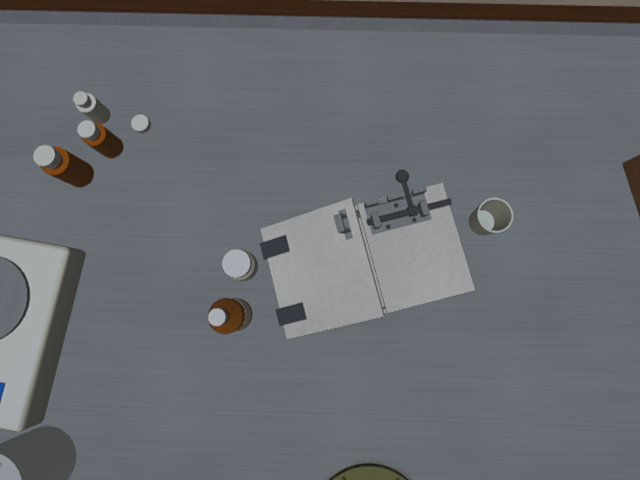

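The top view shows the deck corners near (443,184) and (473,290), the hinge corners near (262,230) and (287,338), the knob at (402,177), the hoop at about (343,222), the cup at (491,216), the jar at (238,264) and the bottle at (220,316). In the side view the lid is open, the knob is at (384,274), the hoop top is at about (323,215), and the lid's free-edge corners are near (248,255) and (347,226).

```bash
cat > h.py <<'E'
from bench import *
import numpy as np, cv2
from scipy.spatial.transform import Rotation as R
def cam(n):
    c=calibration(n); f=240/np.tan(np.radians(c["vfov"]/2))
    K=np.array([[f,0,c["cx"]],[0,f,c["cy"]],[0,0,1]]); Rm=cv2.Rodrigues(c["rvec"])[0]
    return K,Rm,c["tvec"]
def ray(n,p):
    K,Rm,t=cam(n); return -Rm.T@t, Rm.T@np.linalg.inv(K)@np.array([p[0],p[1],1.])
def onz(n,p,z):
    o,d=ray(n,p); return o+d*(z-o[2])/d[2]
def tri(pa,pb):
    o1,d1=ray("top",pa);o2,d2=ray("side",pb)
    d1/=np.linalg.norm(d1);d2/=np.linalg.norm(d2)
    s=np.linalg.lstsq(np.c_[d1,-d2],o2-o1,rcond=None)[0]
    a,b=o1+s[0]*d1,o2+s[1]*d2; return (a+b)/2,np.linalg.norm(a-b)*1e3
def proj(n,P):
    K,Rm,t=cam(n); q=K@(Rm@np.asarray(P)+t); return q[:2]/q[2]
E
python3 - <<'E'
from h import *
t=cv2.imread("pics/top0.png",0);s=cv2.imread("pics/side0.png",0)
c=np.float32([[443,184],[473,290],[262,230],[287,338]])
c=cv2.cornerSubPix(t,c.copy(),(5,5),(-1,-1),(3,50,.01)); print(c)
W=np.array([onz("top",p,.11)[:2] for p in c]); C=np.array([[100,-170],[-100,-170],[100,170],[-100,170]])/1e3
a=W-W.mean(0);yaw=np.arctan2((C[:,0]*a[:,1]-C[:,1]*a[:,0]).sum(),(C*a).sum())
Rz=np.array([[np.cos(yaw),-np.sin(yaw)],[np.sin(yaw),np.cos(yaw)]])
print("chest",W.mean(0),"yaw",yaw,"res mm",((C@Rz.T+W.mean(0)-W)*1e3).round(1))
def blob(img,x,y,r=11):
    p=img[y-r:y+r+1,x-r:x+r+1]; m=(p<75).astype(np.uint8)
    m=cv2.morphologyEx(m,cv2.MORPH_OPEN,cv2.getStructuringElement(2,(7,7)))
    M=cv2.moments(m,True); return np.array([x-r+M["m10"]/M["m00"],y-r+M["m01"]/M["m00"]]),M["m00"]
kt,a1=blob(t,402,177);ks,a2=blob(s,384,274);print(kt,a1,ks,a2)
k,g=tri(kt,ks);print("knob",k,g,"chest",Rz.T@(k[:2]-W.mean(0)))
kk=onz("top",kt,.128);print("knob onz",kk,Rz.T@(kk[:2]-W.mean(0)))
for n,p,z in(("cup",(494,213),.075),("jar",(237,263),.075),("bottle",(218,317),.16)):
    w=onz("top",p,z)[:2];print(n,w,"chest",Rz.T@(w-W.mean(0)))
o=W.mean(0)
for ang in np.arange(.25,.56,.05):
  P=[o@np.eye(2)+Rz@np.array([x,.17-.178*np.cos(ang)]) for x in(-.1,.1)]
  print(ang,[proj("side",[*q,.11+.178*np.sin(ang)]).round() for q in P])
E
```

```text
[[442.18268 182.23624]
 [474.50064 289.4461 ]
 [259.94156 228.75558]
 [286.54044 338.62436]]
chest [0.48926979 0.02307316] yaw 0.27895211204324005 res mm [[ 0.7 -0.4]
 [-0.3 -1.1]
 [ 0.6  0.8]
 [-1.   0.7]]
[401.94366197 176.14084507] 142.0 [382.87058824 274.62352941] 85.0
knob [ 0.6348989  -0.03663001  0.12932444] 0.9857071142952004 chest [ 0.12356057 -0.09749406]
knob onz [ 0.63580217 -0.03683568  0.128     ] [ 0.12437229 -0.0979405 ]
cup [ 0.5846241  -0.21738851] chest [ 0.0254576  -0.25742216]
jar [0.47861337 0.25826709] chest [0.05451578 0.22903662]
bottle [0.38279549 0.26659539] chest [-0.03530502  0.26342629]
0.25 [array([254., 270.]), array([350., 236.])]
0.3 [array([253., 267.]), array([350., 232.])]
0.35 [array([252., 263.]), array([349., 228.])]
0.39999999999999997 [array([250., 259.]), array([349., 224.])]
0.44999999999999996 [array([249., 255.]), array([348., 220.])]
0.49999999999999994 [array([248., 250.]), array([347., 216.])]
0.5499999999999999 [array([247., 246.]), array([346., 212.])]
```

```bash
python3 - <<'E'
import cv2
a=cv2.imread("pics/side0.png")[160:380,210:410]; b=cv2.imread("pics/top0.png")[160:310,330:500]
cv2.imwrite("pics/c0.png",cv2.hconcat([cv2.resize(a,(545,600),interpolation=2)]))
E
```

```text
(no output)
```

View pics/c0.png

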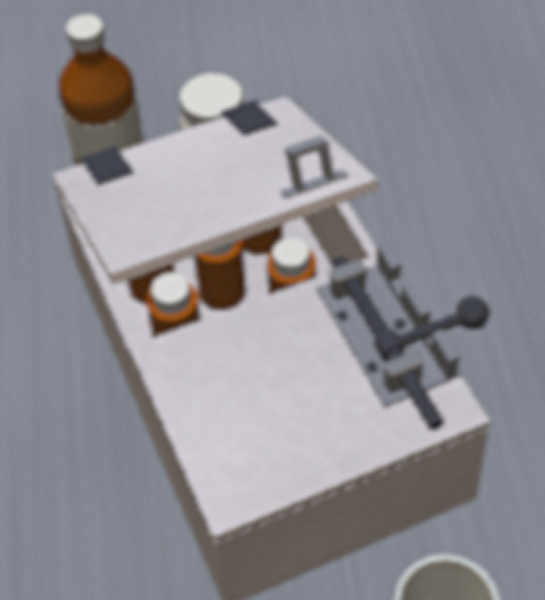

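The crop puts the lid's free-edge corners at side pixels (251,260) and (349,227), so the lid angle is about 0.38. The handle is down in its first notch, and the chest fit is good to 1 mm with the knob where it should be.

```bash
cat >> h.py <<'E'
O=np.array([.4893,.0231,0]);YAW=.279;C=R.from_euler("z",YAW)
def plan(*pts):   # chest-frame TCP targets mm; tool y along chest +y, z down
    s=get_state(); T=R.from_rotvec(s["tool_rot"]); p=s["position"]
    G=C*R.from_matrix(np.diag([-1.,1,-1]))
    print("t",s["time"],"chest tcp",(C.inv().apply(p-O)*1e3).round(1),"F chest",C.inv().apply(s["ft_force"]).round(1),"jaw",s["grip_width"],s["grip_force"])
    print("dr",(T.inv()*G).as_rotvec().round(3))
    for q in pts: print(q,"->",(T.inv().apply(O+C.apply(np.array(q)/1e3)-p)*1e3).round(1))
E
python3 - <<'E'
import bench; print([n for n in dir(bench) if n[0]!='_'], getattr(bench,"nose_length",None))
from h import *
plan((0,25,220),(0,25,190))
E
```

```text
['MotionError', 'calibration', 'close_job', 'get_image', 'get_state', 'nose_length'] 0.017
t 0.1 chest tcp [-112.2  650.1  238.6] F chest [-0.3 -0.1 -0. ] jaw 1.0024062502132323 0.0
dr [-0.002 -0.    -0.596]
(0, 25, 220) -> [-443.7 -454.5   19.4]
(0, 25, 190) -> [-443.7 -454.4   49.4]
```

Request:
{"fn": "send_rows", "kwargs": {"xyz": [[-28, -28, 0], [-56, -56, 0], [-84, -84, 0], [-112, -112, 0], [-140, -140, 0], [-168, -168, 0], [-196, -196, 0], [-224, -226, 0], [-252, -256, 0], [-278, -284, 0]], "dr": [[0, 0, -0.06], [0, 0, -0.12], [0, 0, -0.18], [0, 0, -0.24], [0, 0, -0.3], [0, 0, -0.36], [0, 0, -0.42], [0, 0, -0.48], [0, 0, -0.54], [0, 0, -0.596]], "jaw": 0}}

```text
time: 0.93
position: [0.3787, 0.2586, 0.2393]
tool_rot: [0.441, -3.11, 0.0]
ft_force: [0.5, 0.1, -0.2]
grip_width: 0.328
grip_force: 0.0
```

```bash
python3 -c "
from h import *
plan((0,25,230),(0,25,200))"
```

```text
t 0.9333 chest tcp [-41.4 256.9 239.3] F chest [ 0.5 -0.1 -0.2] jaw 0.32755395764706574 0.0
dr [-0.    -0.     0.002]
(0, 25, 230) -> [ -40.9 -232.     9.3]
(0, 25, 200) -> [ -40.9 -232.    39.3]
```

Request:
{"fn": "send_rows", "kwargs": {"xyz": [[-7, -38, 0], [-14, -77, 0], [-21, -116, 0], [-28, -155, 4], [-35, -194, 10], [-41, -232, 20], [-41, -232, 30], [-41, -232, 35], [-41, -232, 35], [-41, -232, 35]], "dr": [[0, 0, 0], [0, 0, 0], [0, 0, 0], [0, 0, 0], [0, 0, 0], [0, 0, 0], [0, 0, 0], [0, 0, 0], [0, 0, 0], [0, 0, 0]]}}

```text
time: 1.77
position: [0.4809, 0.0509, 0.2043]
tool_rot: [0.441, -3.11, -0.001]
ft_force: [1.1, 0.6, -0.6]
grip_width: 0.004
grip_force: 0.0
```

```bash
python3 -c "
from h import *
plan((0,25,180),(0,25,127))
a=get_image('side')[120:420,200:440,::-1];b=get_image('top')[130:355,230:530,::-1]
cv2.imwrite('pics/c1.png',cv2.hconcat([cv2.resize(a,(384,480)),cv2.resize(b,(400,480))[:, :]]))"
```

```text
t 1.7667 chest tcp [ -0.4  29.  204.3] F chest [ 1.2  0.3 -0.6] jaw 0.003988975144726387 0.0
dr [ 0.001 -0.001  0.002]
(0, 25, 180) -> [-0.4 -4.1 24.3]
(0, 25, 127) -> [-0.5 -4.1 77.3]
```

View pics/c1.png

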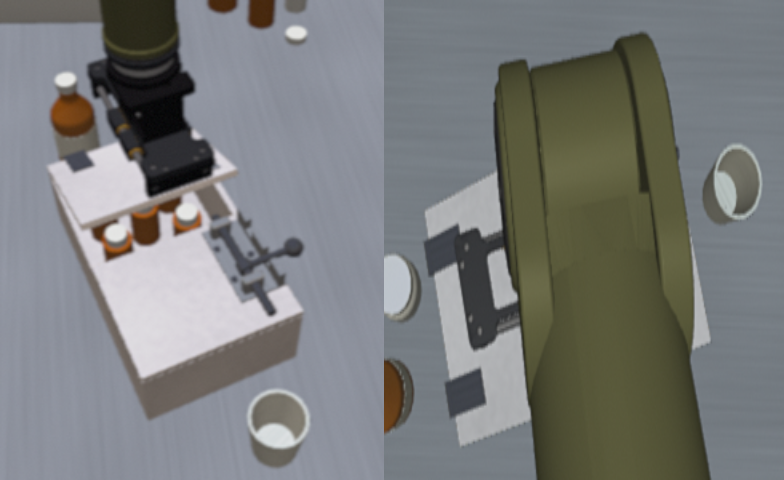

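The side view shows the closed fingers over the middle of the lid, in front of the hoop and clear of it, with the bottle and cup untouched. I'll push down now.

Request:
{"fn": "send_rows", "kwargs": {"xyz": [[0, -4, 8], [0, -4, 16], [0, -4, 24], [0, -4, 32], [0, -4, 40], [0, -4, 48], [0, -4, 56], [0, -4, 63], [0, -4, 70], [0, -4, 73]], "dr": [[0, 0, 0], [0, 0, 0], [0, 0, 0], [0, 0, 0], [0, 0, 0], [0, 0, 0], [0, 0, 0], [0, 0, 0], [0, 0, 0], [0, 0, 0]]}}

```text
time: 2.7
position: [0.4822, 0.0456, 0.1303]
tool_rot: [0.437, -3.11, 0.0]
ft_force: [-0.5, -0.9, 1.4]
grip_width: 0.005
grip_force: 0.7
```

Request:
{"fn": "send_rows", "kwargs": {"xyz": [[0, 0, 1], [0, 0, 2], [0, 0, 3], [0, 0, 4], [0, 0, 5], [0, 0, 6], [0, 0, 6], [0, 0, 6], [0, 0, 6], [0, 0, 6]], "dr": [[0, 0, 0], [0, 0, 0], [0, 0, 0], [0, 0, 0], [0, 0, 0], [0, 0, 0], [0, 0, 0], [0, 0, 0], [0, 0, 0], [0, 0, 0]]}}

```text
time: 3.53
position: [0.4827, 0.0458, 0.1273]
tool_rot: [0.437, -3.111, -0.002]
ft_force: [-5.6, -0.5, 12.2]
grip_width: 0.002
grip_force: 6.4
```

```bash
python3 -c "
from h import *
plan((0,25,127))"
```

```text
t 3.5333 chest tcp [-1.000e-01  2.370e+01  1.273e+02] F chest [-5.5  1.  12.2] jaw 0.002375525393924181 6.449776072986424
dr [0.001 0.    0.   ]
(0, 25, 127) -> [-0.1  1.3  0.3]
```

The lid is on its stop: TCP 127 mm, tips at 110 mm, 12 N. Next I'll lift and move above the knob.

Request:
{"fn": "send_rows", "kwargs": {"xyz": [[0, 0, -20], [0, 0, -45], [0, 0, -70], [-20, -20, -80], [-40, -40, -80], [-60, -60, -80], [-80, -80, -80], [-105, -100, -80], [-125, -121, -80], [-125, -121, -80]], "dr": [[0, 0, 0], [0, 0, 0], [0, 0, 0], [0, 0, 0], [0, 0, 0], [0, 0, 0], [0, 0, 0], [0, 0, 0], [0, 0, 0], [0, 0, 0]], "jaw": 60}}

```text
time: 4.37
position: [0.6395, -0.0396, 0.2044]
tool_rot: [-0.432, 3.111, -0.007]
ft_force: [-1.2, -1.0, -0.5]
grip_width: 0.65
grip_force: 0.0
```

```bash
python3 -c "
from h import *
plan((125,-98,130),(125,-98,160))
a=get_image('side')[120:420,200:440,::-1]
cv2.imwrite('pics/c2.png',cv2.resize(a,(480,600)))"
```

```text
t 4.3667 chest tcp [ 127.1 -101.7  204.4] F chest [-1.4 -0.6 -0.5] jaw 0.6499147324193817 0.0
dr [-0.005  0.    -0.003]
(125, -98, 130) -> [ 2.2  4.  74.4]
(125, -98, 160) -> [ 2.2  3.9 44.4]
```

View pics/c2.png

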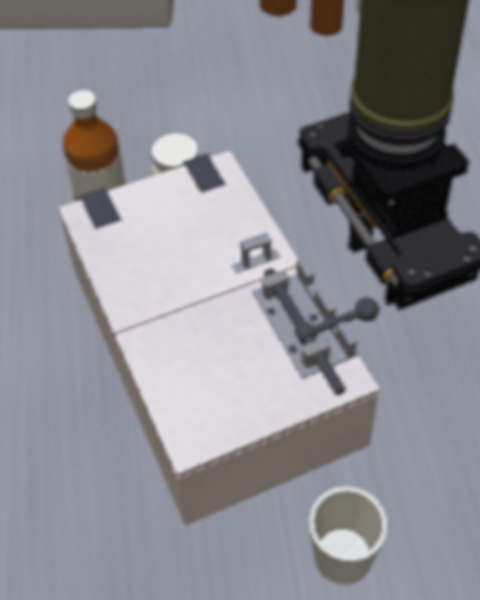

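The lid is flush and shut, the handle is still in its first notch and all bystanders are standing. I'll descend around the ball.

Request:
{"fn": "send_rows", "kwargs": {"xyz": [[2, 4, 10], [2, 4, 20], [2, 4, 30], [2, 4, 40], [2, 4, 50], [2, 4, 60], [2, 4, 70], [2, 4, 77], [2, 4, 77], [2, 4, 77]], "dr": [[0, 0, 0], [0, 0, 0], [0, 0, 0], [0, 0, 0], [0, 0, 0], [0, 0, 0], [0, 0, 0], [0, 0, 0], [0, 0, 0], [0, 0, 0]]}}

```text
time: 5.25
position: [0.633, -0.033, 0.1281]
tool_rot: [0.437, -3.11, 0.0]
ft_force: [-0.4, -0.0, 0.7]
grip_width: 0.691
grip_force: 0.0
```

```bash
python3 -c "
from h import *
plan((124.5,-98,126))
a=get_image('side')[180:380,280:480,::-1]
cv2.imwrite('pics/c3.png',cv2.resize(a,(600,600)))"
```

```text
t 5.25 chest tcp [122.7 -93.5 128.1] F chest [-0.4  0.1  0.7] jaw 0.6914079827853291 0.0
dr [ 0.    -0.001  0.   ]
(124.5, -98, 126) -> [-1.8 -4.5  2.1]
```

View pics/c3.png

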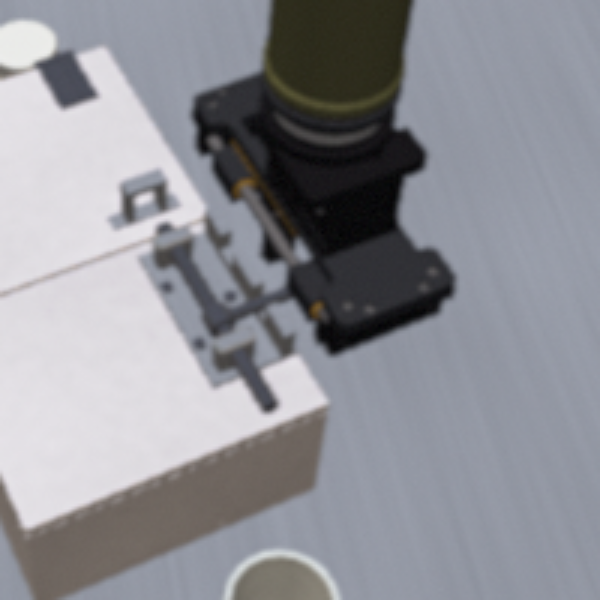

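The fingers straddle the ball, hiding it, with the stem running in from crop (290,290). I'll trim the position and then close.

Request:
{"fn": "send_rows", "kwargs": {"xyz": [[-1, -2, 1], [-2, -4, 2], [-2, -4, 2], [-2, -4, 2], [-2, -4, 2], [-2, -4, 2], [-2, -4, 2], [-2, -4, 2], [-2, -4, 2], [-2, -4, 2]], "dr": [[0, 0, 0], [0, 0, 0], [0, 0, 0], [0, 0, 0], [0, 0, 0], [0, 0, 0], [0, 0, 0], [0, 0, 0], [0, 0, 0], [0, 0, 0]]}}

```text
time: 6.13
position: [0.6362, -0.0362, 0.1266]
tool_rot: [-0.437, 3.111, 0.0]
ft_force: [0.1, -1.4, -0.3]
grip_width: 0.687
grip_force: 0.0
```

Request:
{"fn": "send_rows", "kwargs": {"xyz": [[0, 0, 0], [0, 0, 0], [0, 0, 0], [0, 0, 0], [0, 0, 0], [0, 0, 0], [0, 0, 0], [0, 0, 0], [0, 0, 0], [0, 0, 0]], "dr": [[0, 0, 0], [0, 0, 0], [0, 0, 0], [0, 0, 0], [0, 0, 0], [0, 0, 0], [0, 0, 0], [0, 0, 0], [0, 0, 0], [0, 0, 0]], "jaw": 15, "grip_force": 15}}

```text
time: 6.97
position: [0.6362, -0.0364, 0.1266]
tool_rot: [-0.437, 3.111, -0.0]
ft_force: [-0.0, 0.2, -0.7]
grip_width: 0.26
grip_force: 15.0
```

```bash
python3 -c "
from h import *
a=[(60+65*np.cos(x),-98,126+65*np.sin(x)) for x in (.2,.4,.6,.8)]
plan((124.5,-98,126),*a)"
```

```text
t 6.9667 chest tcp [124.9 -97.7 126.6] F chest [ 0.   0.2 -0.7] jaw 0.26029667945683416 14.989309315569699
dr [-0.  0.  0.]
(124.5, -98, 126) -> [ 0.4 -0.3  0.6]
(np.float64(123.7043275596807), -98, np.float64(138.91350650167897)) -> [  1.2  -0.3 -12.3]
(np.float64(119.86896461018753), -98, np.float64(151.31219225006228)) -> [  5.   -0.4 -24.7]
(np.float64(113.64681496912908), -98, np.float64(162.7017607706773)) -> [ 11.2  -0.4 -36.1]
(np.float64(105.28593610756576), -98, np.float64(172.62814590846898)) -> [ 19.6  -0.4 -46.1]
```

Request:
{"fn": "send_rows", "kwargs": {"xyz": [[0, 0, -5], [1, 0, -10], [2, 0, -15.5], [3, 0, -20.5], [5, 0, -25.5], [7.5, 0, -30], [10, 0, -34.5], [13, 0, -39], [16, 0, -43], [20, 0, -47]], "dr": [[0, 0, 0], [0, 0, 0], [0, 0, 0], [0, 0, 0], [0, 0, 0], [0, 0, 0], [0, 0, 0], [0, 0, 0], [0, 0, 0], [0, 0, 0]]}}

```text
time: 7.8
position: [0.6168, -0.0418, 0.1741]
tool_rot: [-0.437, 3.111, -0.0]
ft_force: [0.8, -0.2, -0.9]
grip_width: 0.263
grip_force: 15.0
```

```bash
python3 -c "
from h import *
plan((105,-53,172.6))
a=get_image('side')[180:380,280:480,::-1]
cv2.imwrite('pics/c4.png',cv2.resize(a,(600,600)))"
```

```text
t 7.8 chest tcp [104.7 -97.6 174.1] F chest [ 0.7 -0.4 -0.9] jaw 0.263096462309963 14.999556719994871
dr [-0.  0.  0.]
(105, -53, 172.6) -> [-0.3 44.6  1.4]
```

View pics/c4.png

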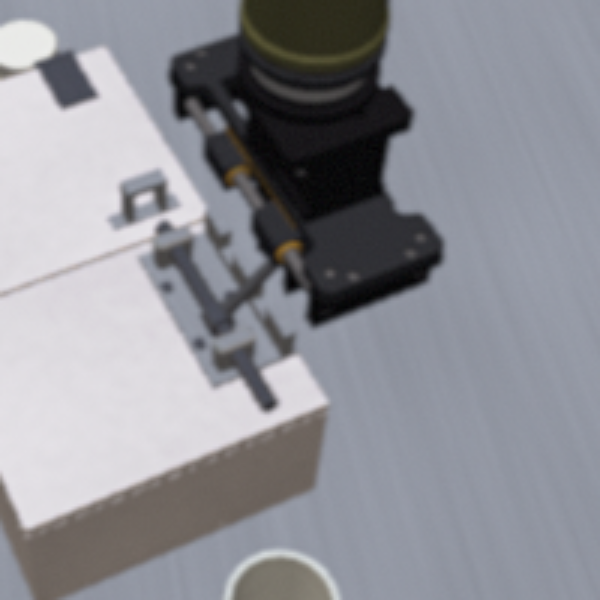

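The stem is lifted (from crop (225,310) up to (275,265)), with the ball held in the jaws. I'll slide it 45 mm.

Request:
{"fn": "send_rows", "kwargs": {"xyz": [[0, 6, 0], [0, 12, 0], [0, 18, 0], [0, 24, 0], [0, 30, 0], [0, 36, 0], [0, 41, 0], [0, 45, 0], [0, 45, 0], [0, 45, 0]], "dr": [[0, 0, 0], [0, 0, 0], [0, 0, 0], [0, 0, 0], [0, 0, 0], [0, 0, 0], [0, 0, 0], [0, 0, 0], [0, 0, 0], [0, 0, 0]]}}

```text
time: 8.68
position: [0.6044, 0.0031, 0.1735]
tool_rot: [0.439, -3.111, -0.003]
ft_force: [0.5, 2.6, -0.2]
grip_width: 0.265
grip_force: 15.0
```

```bash
python3 -c "
from h import *
plan((125,-53,126))
a=get_image('side')[180:380,280:480,::-1]
cv2.imwrite('pics/c5.png',cv2.resize(a,(600,600)))"
```

```text
t 8.6833 chest tcp [105.1 -50.9 173.5] F chest [ 1.2  2.3 -0.2] jaw 0.264979868763618 15.000451983542007
dr [0.002 0.    0.001]
(125, -53, 126) -> [-19.8  -2.2  47.5]
```

View pics/c5.png

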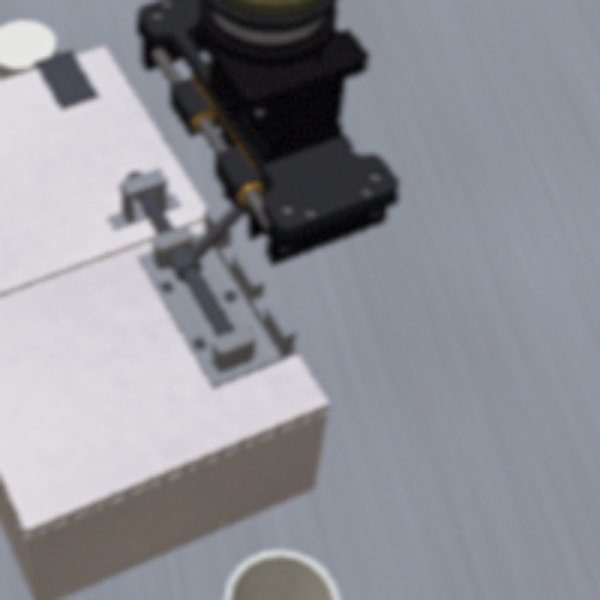

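The rod is through the hoop (crop (135,180)). I'll settle and check y before lowering.

Request:
{"fn": "send_rows", "kwargs": {"xyz": [[0, 0, 0], [0, 0, 0], [0, 0, 0], [0, 0, 0], [0, 0, 0], [0, 0, 0], [0, 0, 0], [0, 0, 0], [0, 0, 0], [0, 0, 0]], "dr": [[0, 0, 0], [0, 0, 0], [0, 0, 0], [0, 0, 0], [0, 0, 0], [0, 0, 0], [0, 0, 0], [0, 0, 0], [0, 0, 0], [0, 0, 0]]}}

```text
time: 9.57
position: [0.6047, 0.0015, 0.1737]
tool_rot: [-0.437, 3.111, 0.0]
ft_force: [0.6, 2.5, 0.2]
grip_width: 0.26
grip_force: 15.0
```

```bash
python3 -c "
from h import *
plan((125,-53,126))"
```

```text
t 9.5667 chest tcp [105.  -52.5 173.7] F chest [1.3 2.2 0.2] jaw 0.2595857532011375 15.001535106712254
dr [-0.  0.  0.]
(125, -53, 126) -> [-20.   -0.5  47.7]
```

Request:
{"fn": "send_rows", "kwargs": {"xyz": [[-4.5, 0, 4.5], [-8.5, 0, 10], [-11.5, 0, 15.5], [-14.5, 0, 21], [-17, 0, 27], [-18.5, 0, 33.5], [-19.5, 0, 40], [-20, 0, 44], [-20, 0, 47], [-20, 0, 47]], "dr": [[0, 0, 0], [0, 0, 0], [0, 0, 0], [0, 0, 0], [0, 0, 0], [0, 0, 0], [0, 0, 0], [0, 0, 0], [0, 0, 0], [0, 0, 0]]}}

```text
time: 10.4
position: [0.6235, 0.0065, 0.127]
tool_rot: [0.436, -3.11, -0.0]
ft_force: [-1.0, 0.4, 2.5]
grip_width: 0.258
grip_force: 15.0
```

```bash
python3 -c "
from h import *
plan((125,-53,126))"
```

```text
t 10.4 chest tcp [124.4 -52.9 127. ] F chest [-0.8  0.6  2.5] jaw 0.25779330865399536 14.997838841518387
dr [ 0.    -0.001 -0.   ]
(125, -53, 126) -> [-0.6 -0.1  1. ]
```

The handle is down in the second notch, with 2.5 N at the stop. I'll release it and then retreat upward.

Request:
{"fn": "send_rows", "kwargs": {"xyz": [[0, 0, 0], [0, 0, 0], [0, 0, 0], [0, 0, 0], [0, 0, 0], [0, 0, 0], [0, 0, 0], [0, 0, 0], [0, 0, 0], [0, 0, 0]], "dr": [[0, 0, 0], [0, 0, 0], [0, 0, 0], [0, 0, 0], [0, 0, 0], [0, 0, 0], [0, 0, 0], [0, 0, 0], [0, 0, 0], [0, 0, 0]], "jaw": 60}}

```text
time: 11.23
position: [0.6238, 0.0071, 0.1266]
tool_rot: [-0.437, 3.111, 0.0]
ft_force: [-0.2, -0.1, -0.3]
grip_width: 0.689
grip_force: 0.0
```

Request:
{"fn": "send_rows", "kwargs": {"xyz": [[0, 0, -6], [0, 0, -14], [0, 0, -24], [0, 0, -36], [0, 0, -48], [0, 0, -60], [0, 0, -75], [-20, 20, -90], [-40, 40, -100], [-60, 60, -110]], "dr": [[0, 0, 0], [0, 0, 0], [0, 0, 0], [0, 0, 0], [0, 0, 0], [0, 0, 0], [0, 0, 0], [0, 0, 0], [0, 0, 0], [0, 0, 0]]}}

```text
time: 12.07
position: [0.6657, 0.0818, 0.2393]
tool_rot: [-0.435, 3.109, 0.001]
ft_force: [-0.2, -0.6, 0.1]
grip_width: 0.691
grip_force: 0.0
```

Request:
{"fn": "send_rows", "kwargs": {"xyz": [[0, 20, 0], [0, 40, 0], [0, 60, 0], [0, 80, 0], [0, 100, 0], [0, 100, 0], [0, 100, 0], [0, 100, 0], [0, 100, 0], [0, 100, 0]], "dr": [[0, 0, 0], [0, 0, 0], [0, 0, 0], [0, 0, 0], [0, 0, 0], [0, 0, 0], [0, 0, 0], [0, 0, 0], [0, 0, 0], [0, 0, 0]]}}

```text
time: 12.9
position: [0.6378, 0.1756, 0.2369]
tool_rot: [-0.433, 3.111, -0.001]
ft_force: [0.1, 0.2, 0.5]
grip_width: 0.685
grip_force: 0.0
```

```bash
python3 -c "
from h import *
plan()
s=get_image('side');a=s[120:420,200:440,::-1]
cv2.imwrite('pics/c6.png',cv2.resize(a,(480,600)))
for p in ((125,-53,128),(100,-53,128),(119,-53,156)): print(p,((proj('side',O+C.apply(np.array(p)/1e3))-[200,120])*2).round())"
```

```text
t 12.9 chest tcp [184.8 105.7 236.9] F chest [0.1 0.2 0.5] jaw 0.684706273569507 0.0
dr [-0.001  0.    -0.002]
(125, -53, 128) [345. 276.]
(100, -53, 128) [323. 284.]
(119, -53, 156) [342. 260.]
```

View pics/c6.png

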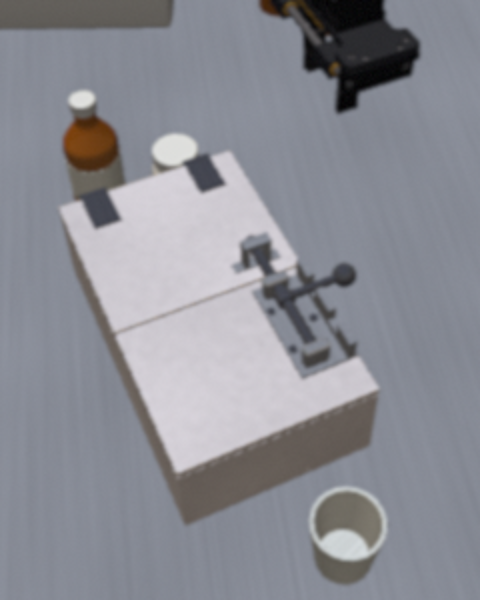

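The lid is shut and the rod is through the hoop. The ball is at crop (345,274), against (345,276) predicted for a level handle in the second notch. The bottle, jar and cup haven't moved and the arm is clear.

```bash
python3 -c "
from bench import *
print(close_job())"
```

```text
the job is handed in; nothing more can be done
None
```

The lid is fully shut and bolted, with the handle down in the second notch; the bottle, jar and cup stand where they were, the gripper has let go, and I handed the job in at about 13 s (result not reported back).

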